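# Move the battery pack from charger to pager base

### The arm

A 7-joint arm with a two-finger parallel gripper is mounted at the origin on a cart in front of the work surface, level with it; the furniture and walls round the work are solid. World frame = base frame: x ahead of the robot, y to its left, z up, the work surface at z = 0. Lengths are in mm, angles in rad, forces in N, time in s.
With the tool pointing down it reaches from about 400 to 875 mm from the base axis. Payload 4.4 kg.
Tool frame: the origin (TCP) lies on the centre line of the jaws, within the pads' length; the fingertips stand 25 mm ahead of it and the grasp point (between the pads) lies 6 mm ahead of it (ctrl.finger_overhang is the distance from the TCP to the fingertips, in mm); z points along the fingers, y is the line along which they close (so a half turn about z gives the same grasp; the last joint's range is limited). The gripper opens to 85 mm and grips with 20 to 120 N. Pads are 22 mm wide; open, the fingers measure 114 mm over their backs; the gripper's body (76 mm by 85 mm) begins 54 mm behind the grasp point. The pads swing forward as they close: fully open they stand 13 mm farther back than shut.
Start: joints at [1.229, 0.628, 0.038, 1.517, -0.027, 0.996, -0.02], TCP at [177.033, -625.441, 256.313] pointing down, gripper open.
Joint ranges: [-3.06, 3.06], [-0.37, 2.12], [-1.25, 1.32], [0.18, 2.47], [-1.1, 4.24], [0.23, 1.98], [-2.94, 2.94]. Speed limits (rad/s): [2.57, 2.57, 3.14, 3.14, 3.14, 3.14, 3.14].

### API

Orientations are given as [roll, pitch, yaw] about the fixed x, y, z axes, in that order (R = Rz(yaw) Ry(pitch) Rx(roll)).
In Python, from cell import ctrl gives the robot as it stands. The module is installed in compiled form; this text tells all that it offers.
- The arm moves only by the tool play_rows, never from a script. Its argument "targets" is a list of rows, each a list of 5 numbers: the closure, from 0 (fully open) to 1 (shut), then the shift along the tool's x, y, z in cm, then the turn about the tool's z in degrees. In form: [[gripper, dx, dy, dz, spin], ...]. A call has 1 to 10 rows; each row is the pose to reach, as a shift and turn from the pose commanded when the call began, along the tool's axes at that moment; what a row does not reach only later rows make up. A row lasts 1/10 s, in which the tool goes at most 50 mm and 8.59 degrees, less where a joint would pass 70% of its speed; a pose out of reach is approached as far as the arm can. A call with a gripper value outside its range is refused whole. The fingers move at their own pace and stop on an object; the grip force is fixed at half the most. Time passes only in rows, so rows that repeat a pose let the fingers close. It gives the time, the measured TCP pose, the force, the opening and the grip force at its end, in the units of the state.
- ctrl.read_state(): the state, without advancing time (a new reading comes with each control period).
- ctrl.get_image(name): name is "scene" or "top" or "wrist"; returns (picture, depth): 400x640x3 uint8, red, green, blue; 400x640 float32, mm along the optical axis (not along the pixel's ray), 0 where there is no reading.
- ctrl.calibration(name): a dict with "vfov" (degrees; the focal length in pixels is half the picture's height over the tangent of half this angle, whatever the lens; pixels are square), "cx", "cy" (the principal point, pixels), "k1" (the pictures are not rectified: a ray, as slopes to the right and down, at radius r is drawn at 1 + k1 r^2 times it, then the intrinsics apply), "extrinsics" (4x4, takes a point from camera to world coordinates); the wrist camera has in their place "mount" (4x4, takes a point from camera to tool coordinates, whose origin is the TCP and whose axes are the flange's). Camera axes: x right, y down, z forward; pixel columns grow to the right and rows downward; lengths in mm; the calibration is good to about 2 mm. A picture is of the moment at which its call begins: read the wrist's pose just before it. calibration takes no time and is no camera call.
- ctrl.finish_job(): hands the job in; it is judged then, once.
Trained networks look in the newest picture that a camera, given by its name, has taken for a name from the list of things; names that differ only in an ending like _2 or _b are one class to them, and where a whole thing is asked for, a point or a joint stands for the part that bears it (a point fixed in the world has none). Each returns a list of dicts, best first, with "confidence" (0 to 1); they miss things now and then, are a little off and sometimes report something else, mostly with a low value. They report only what shows in the picture. A call takes as long as a camera call. They do not tell look-alikes from the thing itself.
- ctrl.search_frame(camera, name): "bbox" ([left, top, right, bottom] in pixels, round what is visible of it).
- ctrl.trace(camera, name): "pixels" (400x640 bool, what is visible of it) and "bbox" ([left, top, right, bottom] in pixels, round what is visible of it).
The state is a dict: "clock": time; "qpos": joint angles; "qd": joint speeds; "tau": joint torques, N m; "eef_pos": TCP position; "tool_rot": TCP orientation; "force": force on the tool from outside, world axes, zero at the start; "torque": the same for the moment, N m; "width": finger opening in mm; "gripper_force": force on a finger pad.
Only numpy, scipy, OpenCV 4.12 (cv2) and the standard library are available. Lean on these libraries where they do the work, as an engineer would, in place of code of your own. Each camera call takes 0.05 s, during which the arm holds its last target. There are 200 camera calls.

### The job

Take the charged battery pack out of its charging cradle and fit it in the empty battery well of the guest-pager base: squeeze the pack's sprung tab in as you lift it free, then push it gently all the way home in the other well so that its tab springs back out under the catch, and let go. Do not tug hard on the pack while it is latched or shove it hard against either well, and leave the other things on the worktop where they stand.

Things in the scene. Friction and masses are not known exactly. Their poses are not given: they have to be found in the camera images.
- pack_centre (a point): Centre (half-way up) of the battery pack, a grey upright block 42 mm (x) by 62 mm (y) by 90 mm tall (z), 0.24 kg. Axes: z up, -x points to the side with the tab. At first it stands latched in the charger, axes parallel to the charger's, this centre 2 to 3 mm above the charger's rim
- pack_grip (a point): Where to pinch the pack, along its x: 28 mm above pack_centre, midway between the black push pad of the tab (19 mm wide in y, 24 mm tall, centred on this height, 6 mm proud of the -x face) and the fixed ribbed +x face. 48 mm apart with the tab out. As the tab goes in (43 mm) only its side moves: the pinch then centres 2.5 mm further to +x; squeezed elsewhere, the pack is shoved hard against the well
- pack_tab (a joint): Travel of the push tab into the pack (towards +x): 0 = sprung fully out (as latched), 0.005 m = fully in, which takes about 9 N at the pad (4 N to start). From about 0.004 m its tooth clears the catch. It springs out by itself. The tooth is on the pack's -x face 15 mm below pack_centre, 4 mm proud, flat on top to hook under the catch, with a ramp beneath
- pack: The same battery pack; origin at the centre of its underside, 45 mm below pack_centre, axes as there
- charger: Charging cradle, black, fixed to the worktop, 60 mm high, 66 mm (x) by 80 mm (y), on a flat plinth 92 by 100 mm, with a cord behind. Origin on the worktop under the centre of its well; z up, -x is the side with the notch for the tab
- charger_mouth (a point): Centre of the charger's well at the rim, 60 mm above the worktop, axes as the charger's. The hard floor is 44 mm below it; a sprung contact plate pushes the pack up, so that a released pack rises a few mm by itself
- pager: Guest-pager base, white, fixed: a well like the charger's (rim 60 mm high, 66 by 80 mm outside) and at its +x side a low keypad deck (34 mm high, 80 mm long) with a stub antenna 71 mm high at the far corner (x = 98, y = +32 mm). Origin on the worktop under the well's centre; z up, -x is the side with the notch for the tab
- pager_mouth (a point): Centre of the pager base's well at its rim, 60 mm above the worktop, axes as the pager's. The pack goes in upright, axes parallel to these. The well is 44.4 by 64.4 mm, its mouth flared by 4 mm a side over the top 7 mm. Its inner insert with the hard floor and the catch is set anywhere from 41 to 47 mm below the rim: find the bottom by feel
- cocoa_shaker: Bystander: steel shaker with a mesh lid, 67 mm across, 101 mm tall; origin at its underside
- mug_2: Bystander: small dark cup, 60 mm across (84 with its handle), 53 mm tall; origin at its underside
- kitchen_timer: Bystander: white standing timer 50 x 66 x 68 mm; origin at its underside
- pager_floor (a point): Point 47 mm below the pager base's rim at the lowest place the hard floor can be (it may be up to 6 mm higher). On the floor lies a sprung contact plate: it meets the pack 6 mm above the hard floor and pushes up with 3 N, rising to 7 N at the bottom. When the tab has sprung out under the catch, the pack is held about 1.5 mm above the hard floor
There are look-alikes about, which are no part of the job. What is shaped like the pack but blue is not meant.

How it is judged:
By the outcome, as a careful person would: the job done as asked, in the order asked, and still so for the second after the job is handed in, with the robot touching nothing.
It also fails if it takes over 64 s, if anything falls off the work surface, if the arm or the gripper's body presses on something with over 40 N, if the wrist force passes 120 N, or if a joint passes its speed limit or range.

## Working session

There is one attempt and no reset: what is moved stays moved. The work goes in short steps, Python scripts to look and compute and a tool call to move; the robot and the scene stay as the last step left them, time stands still between calls to the robot, and variables do not carry over. Pictures are saved under pics/ and viewed, at most 10 in all, crops included, and the job is handed in when it is done.

Besides the shell and the picture viewer there is one more tool, called after "Request:" as name(argument=value, ...), one argument or row to a line, values as JSON. play_rows: Moves the arm, as the interface text tells. Its arguments: {"type":"object","properties":{"targets":{"type":"array"}},"required":["targets"]}

```bash
mkdir -p pics; cat > h.py <<'E'
import numpy as np,cv2
from cell import ctrl
from scipy.spatial.transform import Rotation as R
def cam(n,s=None):
    c=ctrl.calibration(n)
    if 'extrinsics' in c: T=np.array(c['extrinsics'])
    else:
        s=s or ctrl.read_state(); W=np.eye(4); W[:3,:3]=R.from_euler('xyz',s['tool_rot']).as_matrix(); W[:3,3]=s['eef_pos']; T=W@np.array(c['mount'])
    f=200/np.tan(np.radians(c['vfov']/2)); return c,f,T
def cloud(n,depth,s=None):
    c,f,T=cam(n,s); v,u=np.mgrid[0:400,0:640].astype(float)
    K=np.array([[f,0,c['cx']],[0,f,c['cy']],[0,0,1]])
    p=cv2.undistortPoints(np.stack([u.ravel(),v.ravel()],1)[:,None],K,np.array([c['k1'],0,0,0,0.])).reshape(400,640,2)
    P=np.concatenate([p*depth[...,None],depth[...,None]],2)
    return P@T[:3,:3].T+T[:3,3]
E
python3 - <<'E'
from h import *
s=ctrl.read_state();print(s)
for n in('scene','top'):
    im,d=ctrl.get_image(n);cv2.imwrite(f'pics/{n}0.png',im[...,::-1]);P=cloud(n,d);np.savez(f'{n}0.npz',im=im,d=d,P=P)
    print(n,ctrl.calibration(n)['k1'],cam(n)[2][:3,3].round())
    for k in('pack','charger','pager','cocoa_shaker','mug_2','kitchen_timer'):
        for r in ctrl.trace(n,k)[:3]:
            m=r['pixels']&(d>0);q=P[m]
            print(n,k,round(r['confidence'],2),np.round(r['bbox']),np.percentile(q,[2,50,98],axis=0).round().tolist() if m.any() else 0)
E
```

```text
{'clock': 0.0, 'qpos': array([ 1.22922823,  0.6293537 ,  0.03842517,  1.51835948, -0.02699211,
        0.99633317, -0.01998994]), 'qd': array([ 0.00019611,  0.00047569,  0.00158848, -0.0010073 , -0.00124654,
       -0.00062149, -0.00176406]), 'tau': array([-1.04970186e-04, -5.63403261e+01,  1.22660704e+00, -1.93439323e+01,
        1.11363948e-02,  1.07405253e-02,  5.50593086e-05]), 'eef_pos': array([ 176.86211764, -624.86728857,  255.38657855]), 'tool_rot': array([-3.13965663e+00,  2.27857566e-05,  2.75796248e-01]), 'force': array([ 0.61496119,  0.81643001, -0.43260915]), 'torque': array([0.00188781, 0.0146422 , 0.00118253]), 'gripper_force': 0.0, 'width': 85.7409698493728}
scene -0.09364959901313448 [-213. -572.  566.]
scene pack 0.64 [336. 207. 369. 242.] [[445.0, -218.0, 57.0], [464.0, -193.0, 95.0], [497.0, -150.0, 110.0]]
scene pack 0.57 [308. 251. 344. 304.] [[297.0, -251.0, 3.0], [320.0, -225.0, 61.0], [360.0, -185.0, 92.0]]
scene charger 0.83 [321. 228. 379. 270.] [[427.0, -238.0, 2.0], [454.0, -208.0, 33.0], [541.0, -129.0, 61.0]]
scene pager 0.82 [223. 165. 278. 211.] [[467
[... 587 characters left out ...]
.0, 4.0], [336.0, -213.0, 89.0], [365.0, -184.0, 95.0]]
top charger 0.63 [341. 183. 384. 225.] [[423.0, -233.0, 2.0], [466.0, -168.0, 14.0], [527.0, -126.0, 64.0]]
top pager 0.56 [209. 148. 255. 205.] [[474.0, 126.0, 4.0], [544.0, 178.0, 34.0], [617.0, 228.0, 63.0]]
top cocoa_shaker 0.87 [289. 133. 316. 163.] [[590.0, -52.0, 5.0], [616.0, -23.0, 98.0], [650.0, 7.0, 105.0]]
top mug_2 0.62 [280. 211. 309. 232.] [[393.0, -32.0, 2.0], [423.0, 3.0, 23.0], [450.0, 30.0, 55.0]]
top kitchen_timer 0.7 [413. 211. 442. 230.] [[408.0, -389.0, -2.0], [430.0, -354.0, 42.0], [456.0, -325.0, 71.0]]
top kitchen_timer 0.38 [209. 144. 255. 204.] [[475.0, 126.0, 4.0], [544.0, 178.0, 34.0], [618.0, 226.0, 63.0]]
```

```bash
python3 - <<'E'
import cv2,numpy as np
a=cv2.imread('pics/top0.png')[120:280,190:450];b=cv2.imread('pics/scene0.png')[150:320,200:460]
cv2.imwrite('pics/c0.png',np.vstack([cv2.resize(a,(480,295),interpolation=3),cv2.resize(b,(480,300),interpolation=3)]))
z=np.load('top0.npz');P=z['P'];im=z['im'];d=z['d']
for nm,(l,t,r,b),zr in (('pack',(345,180,385,222),(100,118)),('chg',(335,175,392,232),(52,68)),('plinth',(335,175,392,232),(4,30)),('pagrim',(205,140,260,210),(52,68)),('deck',(205,140,260,210),(28,40)),('pagall',(205,140,260,210),(20,80))):
    q=P[t:b,l:r].reshape(-1,3);q=q[(q[:,2]>zr[0])&(q[:,2]<zr[1])]
    print(nm,len(q),cv2.minAreaRect(q[:,:2].astype(np.float32)), np.median(q,0).round(1))
E
```

```text
pack 362 ((476.41204833984375, -182.10888671875), (59.89512634277344, 46.8508415222168), 62.09895324707031) [ 478.2 -182.9  107.3]
chg 275 ((476.4957580566406, -182.1151885986328), (78.56006622314453, 67.28904724121094), 61.896610260009766) [ 468.4 -176.6   58.6]
plinth 568 ((473.8589172363281, -191.734130859375), (158.43893432617188, 159.09530639648438), 0.855682373046875) [ 470.5 -182.     6.9]
pagrim 323 ((543.6342163085938, 177.94927978515625), (137.58131408691406, 81.75672149658203), 15.845837593078613) [503.8 169.1  58.3]
deck 768 ((548.5548095703125, 180.15733337402344), (148.22361755371094, 82.1580810546875), 17.188798904418945) [578.5 188.8  34.2]
pagall 1378 ((548.3778686523438, 180.02438354492188), (148.4271697998047, 82.43437194824219), 17.012794494628906) [555.8 181.1  35.8]
```

View pics/c0.png

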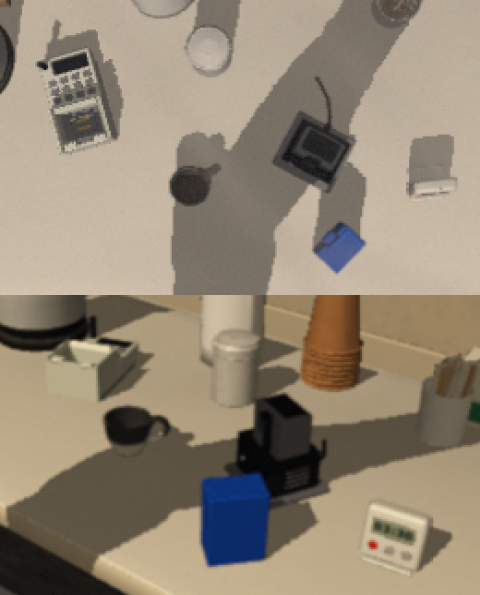

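```bash
cat >> h.py <<'E'
def shift(target,yaw_deg,s=None):
    s=s or ctrl.read_state(); M=R.from_euler('xyz',s['tool_rot']).as_matrix()
    d=M.T@(np.array(target)-s['eef_pos'])/10
    y=np.degrees(s['tool_rot'][2]); sp=-((yaw_deg-y+180)%360-180)
    print('shift cm',d.round(3),'spin',round(sp,2),'pos',s['eef_pos'].round(1),'yaw',round(y,2),'t',s['clock'],'F',s['force'].round(1),'w',round(s['width'],1))
E
python3 - <<'E'
from h import *
shift([476.5,-182,250],62)
print(ctrl.calibration('wrist'),ctrl.finger_overhang)
z=np.load('top0.npz');q=z['P'][z['P'][...,2]>120];print(q.min(0),q.max(0))
E
```

```text
shift cm [ 40.891 -34.518   0.631] spin -46.2 pos [ 177.  -625.5  256.3] yaw 15.8 t 0.7 F [ 0.5 -0.4  0.5] w 85.1
{'vfov': 65.36714356837038, 'cx': 321.9311458287921, 'cy': 199.78462556096994, 'k1': -0.054089751474306336, 'mount': array([[ 9.82617144e-04, -9.48175288e-01, -3.17746215e-01,
         8.27683663e+01],
       [ 9.99998365e-01,  1.41410290e-03, -1.12732072e-03,
        -1.74379556e+00],
       [ 1.51822350e-03, -3.17744588e-01,  9.48175127e-01,
        -1.17990479e+02],
       [ 0.00000000e+00,  0.00000000e+00,  0.00000000e+00,
         1.00000000e+00]])} 25.0
[ -15.75133466 -954.47026681  120.02049835] [ 844.79520816  812.41160106 1467.34912329]
```

Request:
play_rows(
  targets=[
    [0, 4.1, -3.4, 0, -6],
    [0, 8.2, -6.9, 0, -12],
    [0, 12.3, -10.3, 0, -18],
    [0, 16.4, -13.8, 0, -24],
    [0, 20.5, -17.2, 0, -30],
    [0, 24.6, -20.7, 0, -36],
    [0, 28.7, -24.1, 0, -42],
    [0, 32.8, -27.6, 0, -46.2],
    [0, 36.9, -31.1, 0.3, -46.2],
    [0, 40.9, -34.5, 0.6, -46.2],
  ],
)

```text
clock: 1.7
eef_pos: [458.1, -209.8, 252.5]
tool_rot: [3.14, -0.0, 1.082]
force: [0.4, -0.0, -0.5]
width: 85.3
gripper_force: 0.0
```

Request:
play_rows(
  targets=[
    [0, 0, 0, 0, 0],
    [0, 0, 0, 0, 0],
    [0, 0, 0, 0, 0],
  ],
)

```text
clock: 2.0
eef_pos: [456.3, -212.6, 252.0]
tool_rot: [-3.141, 0.001, 1.08]
force: [0.9, -0.6, -0.4]
width: 85.4
gripper_force: 0.0
```

```bash
python3 - <<'E'
from h import *
s=ctrl.read_state()
im,d=ctrl.get_image('wrist');cv2.imwrite('pics/w1.png',im[...,::-1]);P=cloud('wrist',d,s);np.savez('w1.npz',im=im,d=d,P=P)
shift([476.5,-182,250],62,s)
for nm,zr in(('top',(102,114)),('rim',(54,66))):
    m=((P[...,2]>zr[0])&(P[...,2]<zr[1])&(abs(P[...,0]-476)<60)&(abs(P[...,1]+182)<60)&(d>0))
    q=P[m];v,u=np.nonzero(m);print(nm,len(q),cv2.minAreaRect(q[:,:2].astype(np.float32)),q.mean(0),np.median(q[:,2]),u.min(),u.max(),v.min(),v.max())
E
```

```text
shift cm [3.655 0.339 0.2  ] spin -0.1 pos [ 456.3 -212.6  252. ] yaw 61.9 t 2.0 F [ 0.9 -0.6 -0.4] w 85.4
top 3577 ((475.169921875, -179.53684997558594), (61.72921371459961, 47.693748474121094), 63.83750915527344) [ 478.14220321 -179.36997554  107.82135504] 108.14766897891207 296 352 115 187
rim 1601 ((475.57086181640625, -179.52154541015625), (79.6474380493164, 66.8775634765625), 62.9233512878418) [ 477.80234683 -167.36149939   59.11932218] 59.62971682668797 290 358 102 183
```

View pics/w1.png

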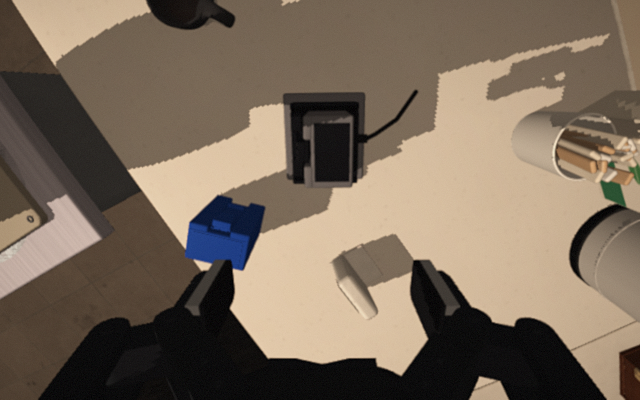

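Request:
play_rows(
  targets=[
    [0, 0.8, 0.1, 3, 0],
    [0, 1.6, 0.2, 6, -0.7],
    [0, 1.6, 0.2, 6, -0.7],
    [0, 1.6, 0.2, 6, -0.7],
  ],
)

```text
clock: 2.45
eef_pos: [465.6, -199.4, 192.2]
tool_rot: [-3.141, 0.001, 1.092]
force: [-0.9, 0.5, -0.2]
width: 85.3
gripper_force: 0.0
```

```bash
cat > look.py <<'E'
from h import *
import sys
tag=sys.argv[1]
s=ctrl.read_state()
im,d=ctrl.get_image('wrist');cv2.imwrite(f'pics/{tag}.png',im[...,::-1]);P=cloud('wrist',d,s);np.savez(tag+'.npz',im=im,d=d,P=P)
M=R.from_euler('xyz',s['tool_rot']).as_matrix();T=(P-s['eef_pos'])@M   # tool coords
shift([476,-181,96.5],62.7,s)
np.savez(tag+'.npz',im=im,d=d,P=P,T=T)
# fingers
f=(abs(T[...,2]-12)<15)&(d>0)&(abs(T[...,0])<40)&(abs(T[...,1])<75)
for sg in(-1,1):
    g=f&(sg*T[...,1]>0);q=T[g];print('finger',sg,len(q),np.percentile(q[:,1],[0,2,50,98,100]).round(1),np.percentile(q,[1,99],axis=0).round(1).tolist())
for nm,zr in(('top',(105,112)),('pad',(85,104)),('rim',(56,64))):
    m=((P[...,2]>zr[0])&(P[...,2]<zr[1])&(abs(P[...,0]-476)<55)&(abs(P[...,1]+181)<55)&(d>0))
    if m.sum()<20: continue
    q=P[m];t=T[m];(c,sz,a)=cv2.minAreaRect(q[:,:2].astype(np.float32));print(nm,len(q),np.round(c,1),np.round(sz,1),round(a,2),'z',np.median(q[:,2]).round(1),'tool pct',np.percentile(t,[.5,99.5],axis=0).round(1).tolist())
E
python3 look.py w2
```

```text
shift cm [2.115 0.083 9.573] spin -0.12 pos [ 465.6 -199.4  192.2] yaw 62.58 t 2.45 F [-0.9  0.5 -0.2] w 85.3
finger -1 681 [-56.8 -55.7 -43.4 -42.9 -42.7] [[-8.2, -56.3, -2.8], [13.5, -42.8, 11.5]]
finger 1 676 [41.7 41.8 42.5 55.  56.1] [[-8.3, 41.8, -2.9], [13.6, 55.4, 11.3]]
top 5095 [ 478.  -180.9] [62.4 42.1] 62.77 z 108.2 tool pct [[-8.1, -18.0, 82.2], [53.2, 23.3, 86.6]]
pad 703 [ 476.3 -160. ] [60.4 30.4] 21.85 z 101.8 tool pct [[10.8, -24.3, 88.3], [53.5, 21.9, 106.7]]
rim 1895 [ 475.5 -179.7] [79.9 66.7] 62.51 z 59.8 tool pct [[-17.4, -33.1, 130.1], [62.0, 32.9, 136.1]]
```

View pics/w2.png

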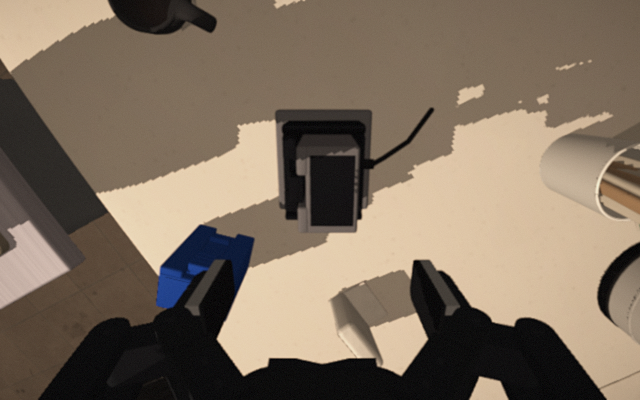

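Request:
play_rows(
  targets=[
    [0, 1.0, 0.27, 0, 0],
    [0, 2.0, 0.27, 0, -0.1],
    [0, 2.0, 0.27, 3.2, -0.1],
    [0, 2.0, 0.27, 6.4, -0.1],
    [0, 2.0, 0.27, 6.4, -0.1],
    [0, 2.0, 0.27, 6.4, -0.1],
  ],
)

```text
clock: 3.1
eef_pos: [478.4, -181.0, 128.6]
tool_rot: [-3.142, -0.0, 1.097]
force: [0.1, 0.5, 0.1]
width: 85.3
gripper_force: 0.0
```

```bash
python3 look.py w3
```

```text
shift cm [-0.111 -0.218  3.213] spin 0.15 pos [ 478.4 -181.   128.6] yaw 62.85 t 3.1 F [0.1 0.5 0.1] w 85.3
finger -1 5267 [-56.8 -48.7 -12.5  -0.5  -0. ] [[-29.0, -53.7, -2.3], [30.9, -0.4, 26.7]]
finger 1 5128 [ 0.   0.1 11.6 47.8 55.9] [[-29.5, 0.1, -2.0], [30.8, 52.8, 25.4]]
top 8231 [ 478.2 -180.9] [63.  42.2] 62.91 z 108.2 tool pct [[-29.9, -20.5, 18.8], [30.8, 20.5, 23.2]]
pad 1761 [ 476.9 -160.5] [60.7 31.8] 20.55 z 99.9 tool pct [[-11.9, -26.6, 24.7], [31.2, 19.9, 43.4]]
rim 2663 [ 475.9 -179.9] [81.3 66.2] 62.59 z 59.7 tool pct [[-39.4, -35.5, 65.0], [40.2, 30.1, 72.6]]
```

View pics/w3.png

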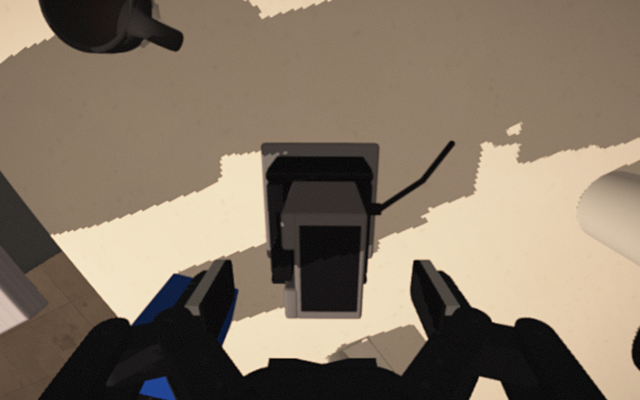

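Request:
play_rows(
  targets=[
    [0, 0, 0, 1.2, 0],
    [0, -0.1, 0, 2.4, 0],
    [0, -0.1, 0, 3.4, 0],
    [0.3, -0.1, 0, 3.4, 0],
    [0.38, -0.1, 0, 3.4, 0],
    [0.4, -0.1, 0, 3.4, 0],
    [0.4, -0.1, 0, 3.4, 0],
  ],
)

```text
clock: 3.85
eef_pos: [477.2, -182.3, 94.2]
tool_rot: [-3.141, 0.0, 1.096]
force: [-1.5, 0.8, -0.1]
width: 51.7
gripper_force: 0.5
```

Request:
play_rows(
  targets=[
    [0.44, 0, 0, 0, 0],
    [0.44, 0, 0, 0, 0],
    [0.44, 0, 0, 0, 0],
  ],
)

```text
clock: 4.15
eef_pos: [476.9, -182.3, 94.2]
tool_rot: [-3.141, 0.0, 1.096]
force: [-3.4, 1.3, 3.8]
width: 47.8
gripper_force: 2.7
```

Request:
play_rows(
  targets=[
    [0.47, 0, 0, 0, 0],
    [0.47, 0, 0, 0, 0],
    [0.47, 0, 0, 0, 0],
  ],
)

```text
clock: 4.45
eef_pos: [477.3, -182.5, 94.1]
tool_rot: [-3.141, 0.0, 1.096]
force: [-2.7, 1.4, 4.3]
width: 45.5
gripper_force: 4.8
```

Request:
play_rows(
  targets=[
    [0.49, 0, 0, 0, 0],
    [0.49, 0, 0, 0, 0],
    [0.5, 0, 0, 0, 0],
    [0.5, 0, 0, 0, 0],
  ],
)

```text
clock: 4.85
eef_pos: [478.0, -182.8, 94.2]
tool_rot: [3.14, -0.0, 1.096]
force: [-0.7, 0.6, 4.1]
width: 42.8
gripper_force: 8.0
```

Request:
play_rows(
  targets=[
    [0.52, 0, 0, 0, 0],
    [0.55, 0, 0, 0, 0],
    [0.55, 0, 0, 0, 0],
    [0.55, 0, 0, 0, 0],
  ],
)

```text
clock: 5.25
eef_pos: [478.3, -183.2, 94.8]
tool_rot: [3.139, 0.0, 1.096]
force: [-1.7, 0.0, 9.8]
width: 39.8
gripper_force: 60.3
```

Request:
play_rows(
  targets=[
    [0.6, 0, 0, -0.1, 0],
    [0.6, 0, 0, -0.2, 0],
    [0.6, 0, 0, -0.3, 0],
    [0.6, 0, 0, -0.4, 0],
  ],
)

```text
clock: 5.65
eef_pos: [478.2, -183.1, 98.2]
tool_rot: [3.14, -0.0, 1.096]
force: [1.1, -3.1, 1.5]
width: 38.7
gripper_force: 67.0
```

Request:
play_rows(
  targets=[
    [0.6, 0, 0, -0.4, 0],
    [0.6, 0, 0, -0.8, 0],
    [0.6, 0, 0, -1.3, 0],
    [0.6, 0, 0, -1.8, 0],
    [0.6, 0, 0, -2.8, 0],
    [0.6, 0, 0, -4.0, 0],
    [0.6, 0, 0, -6.0, 0],
    [0.6, 0, 0, -8.5, 0],
    [0.6, 0, 0, -11, 0],
    [0.6, 0, 0, -13, 0],
  ],
)

```text
clock: 6.65
eef_pos: [476.2, -181.9, 230.0]
tool_rot: [-3.14, 0.0, 1.096]
force: [0.5, 0.1, -2.3]
width: 38.6
gripper_force: 66.9
```

```bash
python3 - <<'E'
from h import *
s=ctrl.read_state();shift([503,168,232],107,s)
z=np.load('top0.npz');P=z['P'];sub=P[140:210,205:260].reshape(-1,3)
# pager frame at guess yaw 17, origin at 503,168
a=np.radians(17.);u=np.array([np.cos(a),np.sin(a)]);v=np.array([-u[1],u[0]])
for lo,hi in((52,68),(25,42),(68,80)):
    q=sub[(sub[:,2]>lo)&(sub[:,2]<hi)];x=q[:,:2]@u;y=q[:,:2]@v
    print(lo,len(q),np.percentile(x,[1,99]),np.percentile(y,[1,99]))
print('ref',np.array([503,168])@u,np.array([503,168])@v)
E
```

```text
shift cm [ 32.343 -13.609  -0.185] spin -44.2 pos [ 476.2 -181.9  230. ] yaw 62.8 t 6.65 F [ 0.5  0.1 -2.3] w 38.6
52 323 [503.85752281 635.24728266] [-28.79110556  52.29723206]
25 863 [503.64212223 650.10038868] [-28.78256429  51.65873086]
68 10 [634.38668523 642.35970707] [40.88064483 47.02060259]
ref 530.1397386428266 13.596231526253359
```

```bash
python3 -c "
from h import *
shift([531,101,200],107)"
```

```text
shift cm [27.664 -8.051  3.007] spin -44.2 pos [ 476.2 -181.9  230. ] yaw 62.8 t 6.65 F [ 0.5  0.1 -2.3] w 38.6
```

Request:
play_rows(
  targets=[
    [0.6, 2.8, -0.8, 0, -5],
    [0.6, 6, -1.8, 0, -10],
    [0.6, 9.5, -2.8, 0, -16],
    [0.6, 13, -3.8, 0, -22],
    [0.6, 16.5, -4.8, 0, -28],
    [0.6, 20, -5.8, 0, -34],
    [0.6, 23.5, -6.8, 1, -40],
    [0.6, 26, -7.5, 2, -44.2],
    [0.6, 27.7, -8, 3, -44.2],
    [0.6, 27.7, -8, 3, -44.2],
  ],
)

```text
clock: 7.65
eef_pos: [530.9, 103.4, 197.6]
tool_rot: [-3.138, -0.002, 1.872]
force: [-1.3, -0.2, -1.0]
width: 38.7
gripper_force: 66.8
```

Request:
play_rows(
  targets=[
    [0.6, 0, 0, 0, 0],
    [0.6, 0, 0, 0, 0],
    [0.6, 0, 0, 0, 0],
  ],
)

```text
clock: 7.95
eef_pos: [532.9, 98.9, 198.6]
tool_rot: [-3.142, 0.001, 1.865]
force: [0.0, -0.1, -2.1]
width: 38.6
gripper_force: 66.9
```

```bash
cat > look2.py <<'E'
from h import *
import sys
tag=sys.argv[1]
s=ctrl.read_state()
im,d=ctrl.get_image('wrist');cv2.imwrite(f'pics/{tag}.png',im[...,::-1]);P=cloud('wrist',d,s)
M=R.from_euler('xyz',s['tool_rot']).as_matrix();T=(P-s['eef_pos'])@M
np.savez(tag+'.npz',im=im,d=d,P=P,T=T)
shift([531,101,200],107,s)
g=(abs(P[...,0]-545)<110)&(abs(P[...,1]-175)<90)&(d>0)
for nm,zr in(('deck',(28,40)),('rim',(57,64)),('inside',(-10,25))):
    m=g&(P[...,2]>zr[0])&(P[...,2]<zr[1]);q=P[m]
    if len(q)<20: continue
    c,sz,a=cv2.minAreaRect(q[:,:2].astype(np.float32));print(nm,len(q),np.round(c,1),np.round(sz,1),round(a,2),np.median(q[:,2]).round(1))
m=g&(P[...,2]>57)&(P[...,2]<64);v,u=np.nonzero(m);print('rim px',u.min(),u.max(),v.min(),v.max())
E
python3 look2.py w4
```

```text
shift cm [ 0.258 -0.118 -0.137] spin -0.13 pos [532.9  98.9 198.6] yaw 106.87 t 7.95 F [ 0.  -0.1 -2.1] w 38.6
deck 8135 [554.7 184.6] [133.2  80.5] 16.74 34.9
rim 2913 [542.2 180.7] [134.2  79.6] 16.98 59.9
inside 26861 [545. 175.] [220. 180.] 0.01 0.5
rim px 276 449 53 156
```

View pics/w4.png

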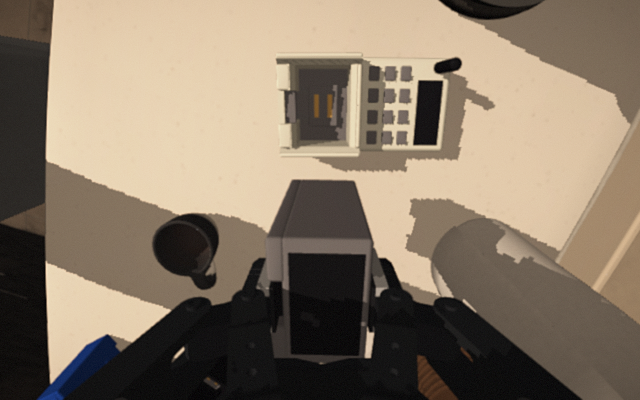

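```bash
python3 - <<'E'
from h import *
z=np.load('w4.npz');P=z['P'];T=z['T'];d=z['d']
g=(abs(P[...,0]-545)<110)&(abs(P[...,1]-175)<90)&(d>0)
m=g&(P[...,2]>57)&(P[...,2]<64)
tx,ty=T[...,0],T[...,1]   # tool x ~ pager y, tool y ~ pager x
L=m&(ty<40+0)
q=T[m];w=q[q[:,1]<np.percentile(q[:,1],1)+75]
print('outer tx',np.percentile(w[:,0],[0.5,99.5]),'ty',np.percentile(w[:,1],[.5,99.5]))
# histograms of rim points
print('ty hist mid-band',); 
x0,x1=np.percentile(w[:,0],[.5,99.5]);mid=(x0+x1)/2
for lo in range(-35,35,10):
    b=w[(w[:,0]>mid+lo)&(w[:,0]<mid+lo+10)];h=np.histogram(b[:,1],np.arange(-40,60,2))[0];print(lo,dict(zip(np.arange(-40,60,2)[h>0].tolist(),h[h>0].tolist())))
y0,y1=np.percentile(w[:,1],[.5,99.5]);my=(y0+y1)/2
for lo in range(-20,20,10):
    b=w[(w[:,1]>my+lo)&(w[:,1]<my+lo+10)];h=np.histogram(b[:,0],np.arange(0,160,2))[0];print(lo,dict(zip(np.arange(0,160,2)[h>0].tolist(),h[h>0].tolist())))
# edge angle: outer far edge & near edge
far=[];near=[]
for yy in np.arange(y0+4,y1-4,4):
    b=w[(w[:,1]>yy)&(w[:,1]<yy+4)][:,0];far.append((yy+2,b.max()));near.append((yy+2,b.min()))
for n,e in(('far',far),('near',near)): e=np.array(e);print(n,np.degrees(np.arctan(np.polyfit(e[:,0],e[:,1],1)[0])))
# pack top in tool frame
k=(d>0)&(abs(T[...,1])<40)&(abs(T[...,0])<45)&(T[...,2]<-8)&(T[...,2]>-20)
q=T[k];print('pack',len(q),cv2.minAreaRect(q[:,:2].astype(np.float32)),np.median(q[:,2]),np.percentile(q,[1,99],axis=0))
k=(d>0)&(abs(T[...,1])<40)&(abs(T[...,0]-30)<8)&(T[...,2]>0)&(T[...,2]<70)
q=T[k];
for zz in range(0,70,10):
    b=q[(q[:,2]>=zz)&(q[:,2]<zz+10)]
    if len(b)>5: print('face z',zz,len(b),np.percentile(b[:,1],[1,99]).round(1),np.median(b[:,0]).round(1))
E
```

```text
outer tx [ 36.0784599  115.28049638] ty [-34.09946076  31.5785462 ]
ty hist mid-bandTraceback (most recent call last):
  File "<stdin>", line 13, in <module>
IndexError: boolean index did not match indexed array along axis 0; size of axis is 50 but size of corresponding boolean axis is 49
```

```bash
python3 - <<'E'
from h import *
z=np.load('w4.npz');P=z['P'];T=z['T'];d=z['d']
g=(abs(P[...,0]-545)<110)&(abs(P[...,1]-175)<90)&(d>0)
m=g&(P[...,2]>57)&(P[...,2]<64)
w=T[m];w=w[w[:,1]<33]
def H(a,lo,hi):
    e=np.arange(lo,hi,1.5);h=np.histogram(a,e)[0];return ' '.join(f'{x:.0f}:{n}' for x,n in zip(e,h) if n)
mid,my=75.7,-1.3
for lo in(-30,-15,0,15): print('row',lo,H(w[(w[:,0]>mid+lo)&(w[:,0]<mid+lo+15)][:,1],-40,40))
for lo in(-20,-10,0,10): print('col',lo,H(w[(w[:,1]>my+lo)&(w[:,1]<my+lo+10)][:,0],30,125))
for n,f in(('far',np.max),('near',np.min)):
    e=np.array([(y+2,f(w[(w[:,1]>y)&(w[:,1]<y+4)][:,0])) for y in np.arange(-30,26,4)]);print(n,np.degrees(np.arctan(np.polyfit(e[:,0],e[:,1],1)[0])))
q=T[(d>0)&(abs(T[...,1])<40)&(abs(T[...,0])<45)&(T[...,2]<-8)&(T[...,2]>-20)];print('pack',len(q),cv2.minAreaRect(q[:,:2].astype(np.float32)),np.median(q[:,2]),np.percentile(q,[1,99],axis=0).round(1).tolist())
q=T[(d>0)&(abs(T[...,1])<40)&(abs(T[...,0]-30)<8)&(T[...,2]>-5)&(T[...,2]<78)]
for zz in range(0,80,10):
    b=q[(q[:,2]>=zz)&(q[:,2]<zz+10)]
    if len(b)>5: print('face z',zz,len(b),np.percentile(b[:,1],[1,99]).round(1),np.median(b[:,0]).round(1))
E
```

```text
row -30 -36:1 -34:29 -32:36 -31:36 -30:34 -28:29 -26:36 -25:34 -24:33 -22:5 24:14 26:38 28:33 29:34 30:25
row -15 -36:2 -34:29 -32:31 -31:24 -30:11 -28:5 -26:4 -25:4 -24:3 24:4 26:44 28:38 29:31 30:33
row 0 -36:4 -34:28 -32:26 -31:29 -30:11 -28:6 -26:6 -25:6 -24:5 24:14 26:40 28:40 29:40 30:26
row 15 -36:6 -34:38 -32:39 -31:40 -30:40 -28:36 -26:40 -25:43 -24:30 -22:1 24:9 26:43 28:39 29:37 30:30
col -20 34:1 36:23 38:24 39:24 40:16 110:24 111:34 112:26 114:26
col -10 36:25 38:26 39:25 40:18 42:1 108:2 110:33 111:29 112:26 114:26
col 0 34:1 36:23 38:24 39:25 40:15 110:28 111:34 112:28 114:27
col 10 36:24 38:23 39:24 40:17 108:3 110:23 111:35 112:27 114:27
far -0.03805322893123495
near 0.014524338273924957
pack 13306 ((3.0956878662109375, -0.5022392272949219), (70.31108093261719, 67.38442993164062), 39.81342697143555) -11.723134850401905 [[-25.9, -24.3, -19.1], [32.6, 26.5, -8.6]]
face z 0 857 [-19.5  20.1] 32.5
face z 10 687 [-19.5  20.4] 32.6
face z 20 582 [-19.4  20.3] 32.6
face z 30 471 [-19.3  20.8] 32.6
face z 40 408 [-19.   20.7] 32.6
face z 50 339 [-19.   20.9] 32.6
face z 60 293 [-18.8  21. ] 32.6
face z 70 173 [-18.4  20.9] 32.7
```

```bash
python3 - <<'E'
from h import *
z=np.load('w4.npz');P=z['P'];T=z['T'];d=z['d'];Z=P[...,2]
box=(d>0)&(abs(T[...,1])<36)&(T[...,0]>33)&(T[...,0]<118)
for a,b in((8,14),(14,18),(18,22),(22,30),(30,40),(40,48),(48,53),(53,55),(55,57),(57,59),(59,62)):
    m=box&(Z>a)&(Z<=b)&(T[...,0]>45)&(T[...,0]<107)
    c=box&(Z>a)&(Z<=b)&(abs(T[...,1]-1)<15)
    if m.sum()<4 or c.sum()<4: print(a,b,m.sum(),c.sum());continue
    y=np.sort(T[m][:,1]);x=np.sort(T[c][:,0])
    print(a,b,m.sum(),'ty',y[[0,5 if len(y)>5 else -1]].round(1),y[y<1].max(initial=-99).round(1),'|',y[y>1].min(initial=99).round(1),y[-1].round(1),'tx',x[0].round(1),x[x<75].max(initial=-99).round(1),'|',x[x>75].min(initial=199).round(1),x[-1].round(1))
E
python3 - <<'E'
import cv2
a=cv2.imread('pics/w4.png')[40:170,260:380];cv2.imwrite('pics/w4c.png',cv2.resize(a,(540,585),interpolation=2))
E
```

```text
8 14 2 0
14 18 2008 ty [-22.3 -20.8] 0.2 | 1.1 23.8 tx 43.7 75.0 | 75.0 107.3
18 22 262 ty [-20.3 -20.2] 0.2 | 1.1 23.8 tx 43.8 74.3 | 75.1 107.7
22 30 1112 ty [-21.5 -20.8] 0.2 | 1.1 23.8 tx 43.6 74.4 | 75.1 107.6
30 40 221 ty [-20.9 -20.3] -19.9 | 23.6 36.0 tx 43.6 44.1 | 107.4 107.8
40 48 103 ty [-29.4 -25.4] -19.9 | 23.6 23.8 tx 43.5 43.9 | 107.5 107.7
48 53 129 ty [-29.3 -29.2] -19.8 | 23.6 24.3 tx 43.3 44.0 | 107.4 108.0
53 55 442 ty [-29.4 -29.2] -20.1 | 23.7 25.5 tx 41.9 43.7 | 107.8 108.7
55 57 311 ty [-34.3 -33.7] -20.1 | 23.6 26.5 tx 40.6 43.2 | 107.8 110.6
57 59 415 ty [-34.5 -34.1] -21.7 | 24.9 31.9 tx 35.9 42.4 | 109.0 115.3
59 62 1069 ty [-34.4 -34.1] -22.9 | 26.2 31.8 tx 36.0 41.2 | 110.1 115.3
```

View pics/w4c.png

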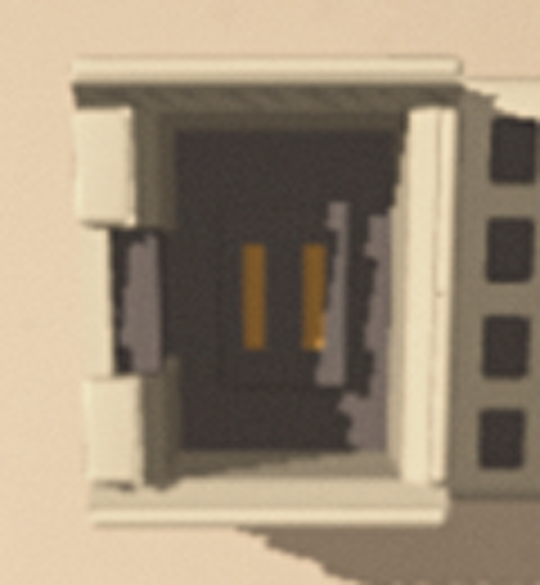

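Request:
play_rows(
  targets=[
    [0.6, 2.0, 0.05, 0, 0],
    [0.6, 4.5, 0.05, 0, 0],
    [0.6, 6.5, 0.05, 0, 0],
    [0.6, 7.4, 0.05, 0, 0],
    [0.6, 7.4, 0.05, 1.5, 0],
    [0.6, 7.4, 0.05, 3.5, 0],
    [0.6, 7.4, 0.05, 5.3, 0],
    [0.6, 7.4, 0.05, 5.5, 0],
    [0.6, 7.4, 0.05, 5.5, 0],
    [0.6, 7.4, 0.05, 5.5, 0],
  ],
)

```text
clock: 9.0
eef_pos: [512.5, 171.2, 143.9]
tool_rot: [3.14, 0.0, 1.867]
force: [0.7, -0.2, -1.1]
width: 38.8
gripper_force: 66.9
```

```bash
python3 - <<'E'
from h import *
s=ctrl.read_state();im,d=ctrl.get_image('wrist');P=cloud('wrist',d,s);M=R.from_euler('xyz',s['tool_rot']).as_matrix();T=(P-s['eef_pos'])@M
shift([0,0,0],107,s)
Z=P[...,2];b=(d>0)&(T[...,0]>30)&(T[...,0]<45)&(abs(T[...,1])<40)
print('far inner/outer tx',np.percentile(T[b&(Z>58)&(Z<63)][:,0],[1,99]))
m=(d>0)&(Z>58)&(Z<63)&(abs(T[...,1])<37)&(abs(T[...,0])<45);q=T[m]
print('rim ty',np.percentile(q[:,1],[.5,99.5]), 'left inner',q[q[:,1]<0][:,1].max(),'right inner',q[(q[:,1]>15)&(q[:,0]<30)][:,1].min() if ((q[:,1]>15)&(q[:,0]<30)).any() else None)
for z0 in(0,30,60,70):
    f=(d>0)&(abs(T[...,0]-31)<5)&(T[...,2]>z0)&(T[...,2]<z0+8)&(abs(T[...,1])<24);print(z0,f.sum(),np.percentile(T[f],[1,50,99],axis=0).round(1).tolist() if f.sum() else '')
cv2.imwrite('pics/w5.png',im[...,::-1])
E
```

```text
shift cm [ -1.423 -54.038  14.309] spin -0.04 pos [512.5 171.2 143.9] yaw 106.96 t 9.0 F [ 0.7 -0.2 -1.1] w 38.8
far inner/outer tx [30.18552783 40.81675073]
rim ty [-35.36656958  29.74065572] left inner -0.14298538360958277 right inner 24.835192032885633
0 690 [[31.6, -19.5, 0.1], [32.5, 0.3, 3.8], [33.2, 20.0, 7.9]]
30 387 [[31.9, -19.3, 30.1], [32.6, 0.7, 33.9], [33.2, 20.5, 37.9]]
60 241 [[32.0, -18.6, 60.1], [32.6, 1.8, 63.8], [33.2, 21.0, 67.9]]
70 171 [[32.0, -18.4, 70.1], [32.7, -0.7, 73.3], [33.1, 21.3, 77.1]]
```

View pics/w5.png

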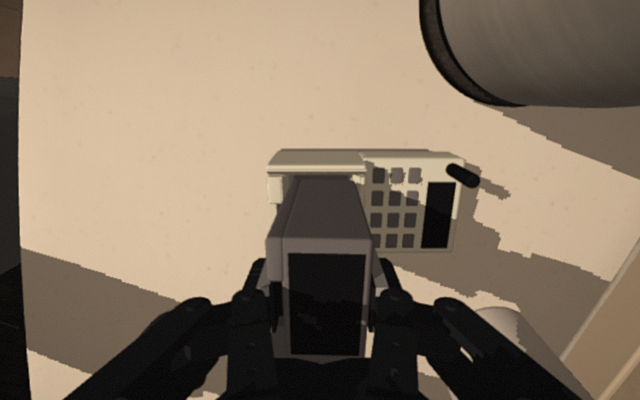

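Request:
play_rows(
  targets=[
    [0.6, 0, -0.11, 0, 0],
    [0.6, -0.03, -0.11, 0, 0],
    [0.6, -0.03, -0.11, 0.4, 0],
    [0.6, -0.03, -0.11, 0.7, 0],
    [0.6, -0.03, -0.11, 1.0, 0],
    [0.6, -0.03, -0.11, 1.3, 0],
    [0.6, -0.03, -0.11, 1.5, 0],
  ],
)

```text
clock: 9.75
eef_pos: [510.9, 170.5, 127.7]
tool_rot: [-3.142, 0.0, 1.867]
force: [0.1, -1.0, -1.8]
width: 39.0
gripper_force: 67.4
```

Request:
play_rows(
  targets=[
    [0.6, 0, 0, 0.2, 0],
    [0.6, 0, 0, 0.4, 0],
    [0.6, 0, 0, 0.6, 0],
    [0.6, 0, 0, 0.6, 0],
  ],
)

```text
clock: 10.15
eef_pos: [510.9, 170.6, 121.8]
tool_rot: [3.142, 0.0, 1.868]
force: [1.4, -1.5, -3.5]
width: 38.6
gripper_force: 67.6
```

Request:
play_rows(
  targets=[
    [0.6, 0, 0, 0.2, 0],
    [0.6, 0, 0, 0.4, 0],
    [0.6, 0, 0, 0.6, 0],
    [0.6, 0, 0, 0.8, 0],
    [0.6, 0, 0, 1.0, 0],
    [0.6, 0, 0, 1.2, 0],
    [0.6, 0, 0, 1.4, 0],
    [0.6, 0, 0, 1.6, 0],
    [0.6, 0, 0, 1.7, 0],
    [0.6, 0, 0, 1.7, 0],
  ],
)

```text
clock: 11.15
eef_pos: [511.2, 170.7, 104.9]
tool_rot: [3.141, 0.0, 1.867]
force: [3.7, -2.6, -2.3]
width: 38.7
gripper_force: 69.0
```

Request:
play_rows(
  targets=[
    [0.6, 0, 0, 0.1, 0],
    [0.6, 0, 0, 0.2, 0],
    [0.6, 0, 0, 0.3, 0],
    [0.6, 0, 0, 0.3, 0],
  ],
)

```text
clock: 11.55
eef_pos: [511.2, 170.7, 102.1]
tool_rot: [3.141, 0.0, 1.867]
force: [3.8, -3.0, 0.4]
width: 38.7
gripper_force: 70.0
```

Request:
play_rows(
  targets=[
    [0.6, -0.04, 0.03, 0.1, 0],
    [0.6, -0.04, 0.03, 0.2, 0],
    [0.6, -0.04, 0.03, 0.3, 0],
    [0.6, -0.04, 0.03, 0.3, 0],
  ],
)

```text
clock: 11.95
eef_pos: [511.3, 170.7, 99.2]
tool_rot: [3.141, -0.0, 1.868]
force: [2.6, -2.9, 4.1]
width: 38.8
gripper_force: 70.2
```

Request:
play_rows(
  targets=[
    [0.6, 0, 0, 0.1, 0],
    [0.6, 0, 0, 0.2, 0],
    [0.6, 0, 0, 0.2, 0],
  ],
)

```text
clock: 12.25
eef_pos: [511.3, 170.7, 97.3]
tool_rot: [3.141, -0.0, 1.868]
force: [2.6, -2.9, 6.2]
width: 38.7
gripper_force: 70.7
```

Request:
play_rows(
  targets=[
    [0.6, 0, 0, 0.05, 0],
    [0.6, 0, 0, 0.05, 0],
  ],
)

```text
clock: 12.45
eef_pos: [511.3, 170.7, 96.9]
tool_rot: [3.141, -0.0, 1.868]
force: [2.7, -2.4, 7.4]
width: 38.6
gripper_force: 70.9
```

Request:
play_rows(
  targets=[
    [0.6, 0, 0, 0.05, 0],
    [0.6, 0, 0, 0.05, 0],
  ],
)

```text
clock: 12.65
eef_pos: [511.3, 170.7, 96.5]
tool_rot: [3.141, 0.0, 1.868]
force: [2.5, -2.8, 7.7]
width: 38.9
gripper_force: 71.1
```

Request:
play_rows(
  targets=[
    [0.6, 0, 0, 0.05, 0],
    [0.6, 0, 0, 0.05, 0],
  ],
)

```text
clock: 12.85
eef_pos: [511.3, 170.7, 96.0]
tool_rot: [3.141, 0.0, 1.868]
force: [3.3, -2.8, 7.4]
width: 38.7
gripper_force: 71.2
```

Request:
play_rows(
  targets=[
    [0.6, 0, 0, 0.05, 0],
    [0.6, 0, 0, 0.05, 0],
  ],
)

```text
clock: 13.05
eef_pos: [511.3, 170.7, 95.6]
tool_rot: [3.141, 0.0, 1.868]
force: [2.7, -2.6, 8.1]
width: 39.2
gripper_force: 71.3
```

Request:
play_rows(
  targets=[
    [0.6, 0, 0, 0.05, 0],
    [0.6, 0, 0, 0.05, 0],
  ],
)

```text
clock: 13.25
eef_pos: [511.4, 170.7, 95.5]
tool_rot: [3.141, 0.0, 1.868]
force: [1.3, -2.4, 11.7]
width: 38.4
gripper_force: 71.8
```

Request:
play_rows(
  targets=[
    [0.6, 0, 0, 0.05, 0],
    [0.6, 0, 0, 0.05, 0],
  ],
)

```text
clock: 13.45
eef_pos: [511.4, 170.7, 95.5]
tool_rot: [3.141, 0.0, 1.868]
force: [0.9, -3.6, 16.4]
width: 38.7
gripper_force: 72.3
```

Request:
play_rows(
  targets=[
    [0.53, 0, 0, 0.03, 0],
    [0.51, 0, 0, 0.05, 0],
    [0.5, 0, 0, 0.05, 0],
    [0.5, 0, 0, 0.05, 0],
  ],
)

```text
clock: 13.85
eef_pos: [510.9, 170.9, 94.1]
tool_rot: [3.142, -0.0, 1.867]
force: [0.5, -2.9, 8.3]
width: 42.8
gripper_force: 8.8
```

Request:
play_rows(
  targets=[
    [0.49, 0, -0.04, 0.02, 0],
    [0.48, 0, -0.08, 0.04, 0],
    [0.47, 0, -0.13, 0.05, 0],
    [0.47, 0, -0.13, 0.05, 0],
  ],
)

```text
clock: 14.25
eef_pos: [509.6, 170.5, 93.6]
tool_rot: [3.142, -0.0, 1.867]
force: [1.2, -3.3, 8.0]
width: 45.8
gripper_force: 6.5
```

Request:
play_rows(
  targets=[
    [0.45, 0, -0.06, 0.02, 0],
    [0.43, 0, -0.12, 0.03, 0],
    [0.41, 0, -0.16, 0.03, 0],
    [0.41, 0, -0.16, 0.03, 0],
  ],
)

```text
clock: 14.65
eef_pos: [507.3, 170.0, 92.2]
tool_rot: [-3.14, -0.001, 1.868]
force: [-0.4, -0.4, -0.3]
width: 50.5
gripper_force: 0.0
```

Request:
play_rows(
  targets=[
    [0.35, 0, 0, 0, 0],
    [0.2, 0, 0, 0, 0],
    [0, 0, 0.15, 0, 0],
    [0, 0, 0.3, 0, 0],
    [0, 0, 0.3, 0, 0],
    [0, 0, 0.3, 0, 0],
  ],
)

```text
clock: 15.25
eef_pos: [511.4, 170.5, 92.7]
tool_rot: [3.142, -0.0, 1.867]
force: [0.2, 0.3, -0.3]
width: 85.5
gripper_force: 0.0
```

```bash
python3 - <<'E'
from h import *
s=ctrl.read_state();im,d=ctrl.get_image('wrist');P=cloud('wrist',d,s);M=R.from_euler('xyz',s['tool_rot']).as_matrix();T=(P-s['eef_pos'])@M
print(s['eef_pos'],s['force'],s['width'])
Z=P[...,2]
for a,b,h in((40,70,'rim'),(75,125,'top')):
    m=(d>0)&(Z>a)&(Z<b)&(abs(T[...,1])<32)&(abs(T[...,0])<45);h_,e=np.histogram(Z[m],np.arange(a,b,.5));i=h_.argmax();print(h,e[i],m.sum(),np.median(Z[m&(abs(Z-e[i])<2)]))
m=(d>0)&(abs(Z-e[i])<2)&(abs(T[...,1])<32)&(abs(T[...,0])<45);print(cv2.minAreaRect(T[m][:,:2].astype(np.float32)))
im,d=ctrl.get_image('top');P=cloud('top',d)
E
```

```text
[511.35514758 170.45262256  92.74782494] [ 0.22229123  0.31906069 -0.27324626] 85.48246844146689
rim 60.0 4878 60.02158237507456
top 108.5 15852 108.68652749373565
((4.2893829345703125, 0.6693058013916016), (42.047607421875, 58.348663330078125), 89.88978576660156)
```

Request:
play_rows(
  targets=[
    [0, 0, 0, -1, 0],
    [0, 0, 0, -2.5, 0],
    [0, 0, 0, -4.5, 0],
    [0, -1, 0, -7, 0],
    [0, -2, 0, -9, 0],
    [0, -2, 0, -9, 0],
    [0, -2, 0, -9, 0],
    [0, -2, 0, -9, 0],
  ],
)

```text
clock: 16.15
eef_pos: [516.4, 151.6, 182.2]
tool_rot: [-3.14, -0.0, 1.868]
force: [0.6, -0.0, -0.5]
width: 85.5
gripper_force: 0.0
```

```bash
python3 - <<'E'
from h import *
s=ctrl.read_state();im,d=ctrl.get_image('wrist');P=cloud('wrist',d,s);M=R.from_euler('xyz',s['tool_rot']).as_matrix();T=(P-s['eef_pos'])@M
Z=P[...,2];b=(d>0)&(abs(T[...,1])<36)&(T[...,0]>-30)&(T[...,0]<70)
for n,a,c in(('rim',58,63),('pad',85,104),('top',104,116)):
    q=T[b&(Z>a)&(Z<c)];print(n,len(q),np.percentile(q[:,1],[.5,99.5]).round(1),np.percentile(q[:,0],[.5,99.5]).round(1),np.median(Z[b&(Z>a)&(Z<c)]).round(2))
top=b&(Z>104)&(Z<116);A=np.c_[T[top][:,:2],np.ones(top.sum())];print('tilt deg',np.degrees(np.linalg.lstsq(A,Z[top],rcond=None)[0][:2]).round(2),cv2.minAreaRect(T[top][:,:2].astype(np.float32)))
cv2.imwrite('pics/w6.png',cv2.resize(im[60:330,200:460,::-1],(578,600)))
E
```

```text
rim 1637 [-33.9  32.2] [-18.9  60.6] 60.01
pad 784 [-25.7  20.6] [10.  52.6] 102.14
top 5599 [-19.7  21.9] [-8.7 52.4] 108.57
tilt deg [-0.16  0.94] ((21.701507568359375, -0.8213119506835938), (61.85365295410156, 46.14871597290039), 0.0245610810816288)
```

View pics/w6.png

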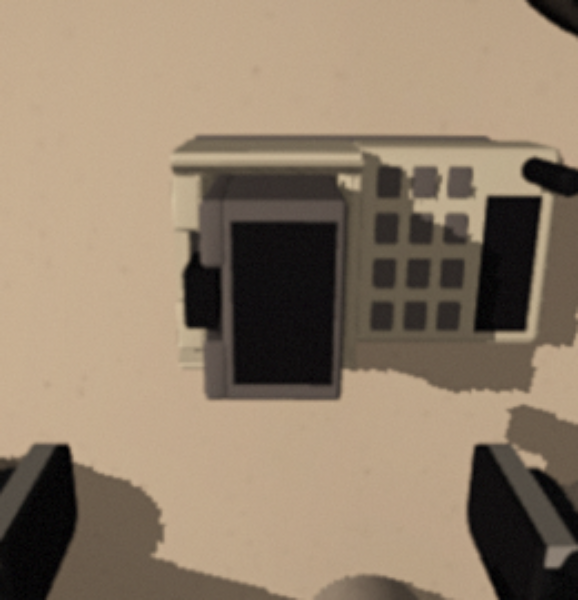

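```bash
python3 -c "
from cell import ctrl
print(ctrl.finish_job())"
```

```text
the job is handed in; nothing more can be done
None
```

The battery pack is out of the charger and seated in the pager base, released and with its tab sprung back out. The job was handed in at about 16 s. I judged it latched from its height and the tab position in the camera images; I did not tug on it to confirm.

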